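Spring the card tray and trap it with the other finger

ROBOT

A 7-joint arm with a two-finger parallel gripper is mounted at the origin on the work surface; the furniture and walls round the work are solid. World frame = base frame: x ahead of the robot, y to its left, z up, the work surface at z = 0. Lengths are in m, angles in rad, forces in N, time in s.
With the tool pointing down it reaches from about 0.425 to 0.925 m from the base axis. Payload 6.8 kg.
Tool frame: the origin (TCP) lies at the very end of the fingers, on their centre line; the grasp point (between the pads) lies 19 mm behind it; z points along the fingers, y is the line along which they close (so a half turn about z gives the same grasp; the last joint's range is limited). The gripper opens to 85 mm and grips with 20 to 120 N. Pads are 22 mm wide; open, the fingers measure 114 mm over their backs; the gripper's body (76 mm by 85 mm) begins 54 mm behind the grasp point. The pads swing forward as they close: fully open they stand 13 mm farther back than shut.
Start: joints at [1.185, 0.477, 0.022, 1.555, -0.011, 1.109, -0.083], TCP at [0.185, -0.649, 0.231] pointing down, gripper open.
Joint ranges: [-2.96, 2.96], [-0.34, 2.1], [-1.41, 1.46], [0.24, 2.44], [-1.37, 4.51], [0.17, 1.92], [-2.96, 2.96]. Speed limits (rad/s): [2.39, 2.39, 3.14, 3.14, 3.14, 3.14, 3.14].

INTERFACE

Orientations are given as a rotation vector (axis times angle).
In Python, from bench import get_obs, viewer, r gives the robot as it stands. The module is installed in compiled form; this text tells all that it offers.
- The arm moves only by the tool play_rows, never from a script. Its argument "commands" is a list that holds one entry, the list of rows, each a list of 5 numbers: the gripper's target within -1 to 1 (shut at 1, half-way at 0, fully open at -1), then the shift along the tool's x, y, z scaled (see below), then the turn about the tool's z scaled (see below). A call has 1 to 12 rows; each row is the pose to reach, as a shift and turn from the pose commanded when the call began, along the tool's axes at that moment; what a row does not reach only later rows make up. The controller multiplies each number of a shift by 0.2 m and each number of a turn by pi/2 rad. A row lasts 1/12 s, in which the tool goes at most 41.7 mm and 7.16 degrees, less where a joint would pass 70% of its speed; a pose out of reach is approached as far as the arm can. A call with a number of a shift or a turn outside -1 to 1 is refused whole. A call with a gripper value outside its range is refused whole. The fingers move at their own pace and stop on an object; "grip_force" is the grip in N (left out, the last holds). Time passes only in rows, so rows that repeat a pose let the fingers close. It gives the time, the measured TCP pose, the force, the opening and the grip force at its end, in the units of the state.
- get_obs(): the state, without advancing time (a new reading comes with each control period).
- viewer.grab_frame(name): name is "scene" or "top" or "wrist"; returns a dict with "pixels" (384x512x3 uint8, red, green, blue), "fovy" (degrees; the focal length in pixels is half the picture's height over the tangent of half this angle, whatever the lens; pixels are square), "cx", "cy" (the principal point, pixels), "world_to_cam" (4x4, takes a point from world to camera coordinates); the wrist camera has in their place "hand_eye" (4x4, takes a point from camera to tool coordinates, whose origin is the TCP and whose axes are the flange's). Camera axes: x right, y up, looking along -z (the intrinsics and any distortion apply to the point x, -y, -z); pixel columns grow to the right and rows downward; lengths in m; the calibration is good to about 2 mm. A picture is of the moment at which its call begins: read the wrist's pose just before it. There is no depth.
- r.hand_in(): hands the job in; it is judged then, once.
Trained networks look in a picture, given as the dict that the camera call returned (one of the last four; its "shot" number tells which), for a name from the list of things; names that differ only in an ending like _2 or _b are one class to them, and where a whole thing is asked for, a point or a joint stands for the part that bears it (a point fixed in the world has none). Each returns a list of dicts, best first, with "score" (0 to 1); they miss things now and then, are a little off and sometimes report something else, mostly with a low value. They report only what shows in the picture. A call takes as long as a camera call.
- viewer.trace(picture, thing): "pixels" (384x512 bool, what is visible of it) and "rect" ([left, top, right, bottom] in pixels, round what is visible of it).
The state is a dict: "clock": time; "joints": joint angles; "qvel": joint speeds; "tau": joint torques, N m; "tcp_pos": TCP position; "orientation": TCP orientation; "contact_force": force on the tool from outside, world axes, zero at the start; "moment": the same for the moment, N m; "grip_width": finger opening in m; "gripper_force": force on a finger pad.
Only numpy, scipy, OpenCV 4.12 (cv2) and the standard library are available. Lean on these libraries where they do the work, as an engineer would, in place of code of your own. Each camera call takes 0.05 s, during which the arm holds its last target. There are 200 camera calls.

TASK

Press the release key of the card dispenser all the way down with one finger, and let the tray that springs out run against the other finger, standing ready in front of it, so that it is trapped part-way out instead of shooting off its slide. Nothing is to be grasped: do not lift the tray, and leave the other things on the desk where they are. Finish while still holding the tray back with that finger, the tray at rest against it and pushed on by its spring.

Things in the scene. Friction and masses are not known exactly. Their poses are not given: they have to be found in the camera images.
- card_dispenser: Low grey box fixed to the desk. Origin on the desk; x runs from its open front to its back, z up. Base plate x -85..105, y -55..58 mm, top z 12 mm. Tray housing x -12..100, y -48..8 mm, top z 49 mm; the release key stands beside it at +y. The tray springs out towards -x over the open plate, where a steel catch (x -26..-21, y -28..-12 mm, 8 mm high) holds its panel and sinks with the key.
- release_key (a joint): Travel of the release key in m: 0 up, 0.010 fully down. Its spring takes about 1 N to start and 3 N fully down, plus up to 1.5 N rubbing at the catch. The tray is let go at about 0.008. Let go, the key rises again by itself; once the tray is trapped it may be up or down.
- key_top (a point): Centre of the flat top of the release key, a black ribbed block 44 mm along x and 24 mm along y of the dispenser, at its x 20, y 36 mm; top 40 mm above the desk when up, 30 mm when down. It lies 40 mm behind the outer face of the tray's panel at the start. Free: 16 mm from key to housing, 13 mm from key to the back of the panel, open behind and outside.
- card_tray: Loose black tray, about 80 g, with a pale metal front panel 5 mm thick, 102 mm wide (y -50..52 mm, so it passes in front of the key too), 39.5 mm high. At the start its axes are the dispenser's and its origin lies 12 mm above the dispenser's. Freed, a plunger pushes it to -x with about 2.5 N (1.3 N when 60 mm out); untrapped it shoots off the front within about 0.3 s.
- tray_front (a point): Middle of the outer face of the tray's front panel, 20 mm above the panel's lower edge and 32 mm above the desk (panel top: 51.5 mm). At the start at dispenser x -20, y 1 mm; x falls as the tray comes out (x -60: 40 mm out). A fingertip standing 20 to 60 mm in front of the starting face, lower than the panel's top, stops it, and the spring keeps it pressed on that finger.
- stapler: Bystander, black stapler, 146x36x46 mm, at the back. Origin under its centre.
- staple_box: Bystander, small red carton, 110x45x22 mm, at the left edge. Origin under its centre.
- coffee_mug: Bystander, white mug, 82 mm wide, 94 mm high, front left. Origin under its centre.
- sticky_pad: Bystander, pad of sticky notes, 76x76x13 mm, back left. Origin under its centre.
- eraser: Bystander, eraser, 48x19x11 mm, at the right beside the woven box. Origin under its centre.
- punch_out_tin: Bystander, flat tin, 64x48x16 mm, back left. Origin under its centre.

How it is judged:
By the outcome, as a careful person would: the job done as asked, in the order asked, and still so for the second after the job is handed in, while the arm keeps its last pose, push and grip.
It also fails if it takes over 32 s, if anything falls off the work surface, if the arm or the gripper's body presses on something with over 40 N, if the wrist force passes 120 N, or if a joint passes its speed limit or range.

## Working session

There is one attempt and no reset: what is moved stays moved. The work goes in short steps, Python scripts to look and compute and a tool call to move; the robot and the scene stay as the last step left them, time stands still between calls to the robot, and variables do not carry over. Pictures are saved under pics/ and viewed, at most 10 in all, crops included, and the job is handed in when it is done.

Besides the shell and the picture viewer there is one more tool, called after "Request:" as name([rows], argument=value, ...), one row to a line, values as JSON. play_rows: Moves the arm, as the interface text tells. Shifts and turns lie within -1 to 1; 1 stands for 0.2 m of shift or pi/2 rad of turn. Its arguments: {"type":"object","properties":{"commands":{"type":"array","items":{"type":"array","items":{"type":"array","items":{"type":"number","minimum":-1,"maximum":1}}}},"grip_force":{"type":"number"}},"required":["commands"]}

```bash
mkdir -p pics; cat > h.py <<'E'
import numpy as np, cv2
from bench import get_obs, viewer, r
def grab(n,save=None):
    p=viewer.grab_frame(n)
    if save: cv2.imwrite('pics/'+save,p['pixels'][:,:,::-1])
    return p
E
python3 - <<'E'
from h import *
print(get_obs())
a=grab('scene');b=grab('top');
for p in (a,b): print({k:v for k,v in p.items() if k!='pixels'})
cv2.imwrite('pics/a.png',np.vstack([a['pixels'],b['pixels']])[:,:,::-1][:, :])
cv2.imwrite('pics/a.png',cv2.resize(np.hstack([a['pixels'],b['pixels']])[:,:,::-1],(800,300)))
for p,n in((a,'scene'),(b,'top')):
  for t in ['card_dispenser','release_key','card_tray']:
    print(n,t,[(d['score'],d['rect']) for d in viewer.trace(p,t)][:2])
E
```

```text
{'clock': 0.0, 'joints': array([ 1.18488156,  0.47782702,  0.02234352,  1.55650696, -0.01151876,
        1.10928825, -0.08307757]), 'qvel': array([ 0.00033868, -0.00131215,  0.00026316,  0.0011179 , -0.00016167,
        0.00025125, -0.00164654]), 'tau': array([-3.72219856e-04, -5.96460485e+01,  1.60767652e+00, -2.81200558e+01,
        1.24144141e-02,  9.44941188e-03, -1.62295657e-05]), 'tcp_pos': array([ 0.18493774, -0.6485256 ,  0.2302843 ]), 'orientation': array([-3.10948221e+00, -4.34780014e-01,  6.11449030e-04]), 'contact_force': array([-0.07717092, -0.2883367 ,  0.72848547]), 'moment': array([ 0.0017503 ,  0.01590035, -0.03243584]), 'gripper_force': 0.0, 'grip_width': 0.08556708891694909}
{'fovy': 56.70014768837689, 'cx': 256.5094039602599, 'cy': 192.86162625395443, 'world_to_cam': array([[-0.83344006, -0.55248214, -0.01188054,  0.47538384],
       [ 0.27473383, -0.43290854,  0.85855199, -0.06834318],
       [-0.47947783,  0.71228764,  0.51258885, -0.84271207],
       [ 0.        ,  0.        ,  0.        ,  1.        ]]), 'shot': 1}
{'fovy': 51.22691739386699, 'cx': 250.20143243454464, 'cy': 189.12922565610103, 'world_to_cam': array([[-0.02332431, -0.99952538, -0.02012462,  0.22180794],
       [ 0.98776863, -0.02614497,  0.15371914, -0.44347845],
       [-0.15417234, -0.01629308,  0.98790962, -0.85921004],
       [ 0.        ,  0.        ,  0.        ,  1.        ]]), 'shot': 2}
scene card_dispenser []
scene release_key [(0.72, [234.6, 194.1, 255.1, 208.8])]
scene card_tray [(0.73, [159.6, 207.3, 204.6, 237.7]), (0.56, [254.9, 178.6, 277.1, 211.7])]
top card_dispenser [(0.86, [235.0, 146.8, 289.7, 236.9])]
top release_key [(0.8, [240.5, 181.1, 275.1, 207.2])]
top card_tray [(0.64, [240.3, 200.6, 286.7, 206.9])]
```

View pics/a.png

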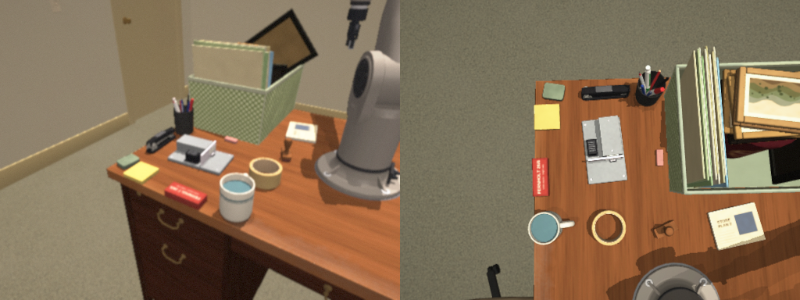

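```bash
python3 - <<'E'
from h import *
a=grab('scene');b=grab('top')
c=cv2.resize(a['pixels'][130:270,150:320],None,fx=4.7,fy=4.2,interpolation=cv2.INTER_CUBIC)
cv2.imwrite('pics/c1.png',cv2.resize(a['pixels'][140:260,180:320],None,fx=5,fy=5,interpolation=cv2.INTER_CUBIC)[:,:,::-1])
cv2.imwrite('pics/c2.png',cv2.resize(b['pixels'][135:255,200:320],None,fx=5,fy=5,interpolation=cv2.INTER_CUBIC)[:,:,::-1])
E
```

```text
(no output)
```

View pics/c1.png

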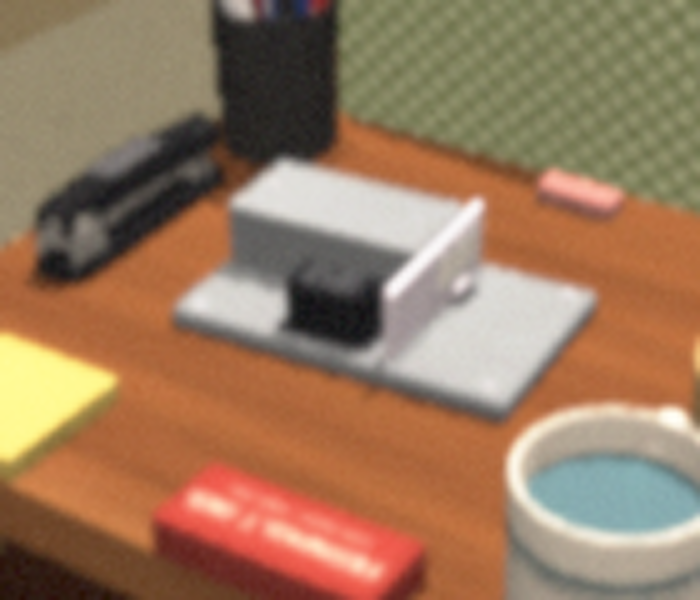

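View pics/c2.png

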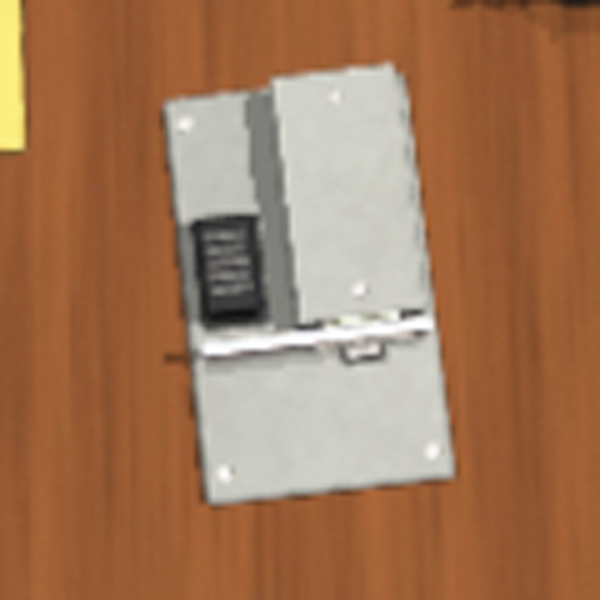

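The top view shows the dispenser with its open front towards the robot, the panel at crop row ~335 and the key at crop (230,270). The scene view shows the same, with clear corners. I'll fit the pose from these corners.

```bash
cat > fit.py <<'E'
from h import *
from scipy.optimize import least_squares
def proj(p,X):
    W=p['world_to_cam'];c=X@W[:3,:3].T+W[:3,3];f=192/np.tan(np.radians(p['fovy']/2))
    return np.c_[p['cx']+f*c[:,0]/-c[:,2], p['cy']-f*c[:,1]/-c[:,2]]
T=[((105,58,12),(165,101)),((-85,58,12),(210,500)),((-85,-55,12),(453,475)),((100,-48,49),(395,65)),((100,8,49),(272,82)),
((42,48,40),(194,220)),((42,24,40),(257,214)),((-2,24,40),(268,318)),((-2,48,40),(203,325))]
S=[((-85,58,12),(503,405)),((-85,-55,12),(597,293)),((105,58,12),(177,312)),((100,8,49),(232,205)),((100,-48,49),(283,160)),((-20,52,51.5),(388,292)),((-20,-50,51.5),(482,203))]
a=grab('scene');b=grab('top')
D=[(b,np.array([t[0] for t in T])/1e3,np.array([t[1] for t in T])/5+[200,135]),(a,np.array([t[0] for t in S])/1e3,np.array([t[1] for t in S])/5+[180,140])]
def w(q,X):
    c,s=np.cos(q[2]),np.sin(q[2]);return X@np.array([[c,-s,0],[s,c,0],[0,0,1]]).T+[q[0],q[1],q[3]]
res=lambda q,D=D:np.concatenate([(proj(p,w(q,X))-u).ravel() for p,X,u in D])
for d in (D,D[:1],D[1:]):
    s=least_squares(res,[.6,.2,0,0],args=(d,));print(s.x.round(4),np.abs(s.fun).max().round(2),np.sqrt((s.fun**2).mean()).round(2))
    if d is D: print(s.fun.reshape(-1,2).round(1).tolist()); q=s.x
o=get_obs();print(o['tcp_pos'],o['orientation'],w(q,np.array([[.02,.036,.04],[-.02,.001,.032]])))
E
python3 fit.py
```

```text
[ 0.4351  0.1826  0.0891 -0.0035] 1.75 0.76
[[-0.1, 0.1], [-0.2, 1.4], [0.7, 0.8], [0.0, 0.1], [-0.1, -0.4], [0.7, -0.0], [-1.2, -0.1], [-1.2, -1.6], [1.1, -1.8], [0.9, 0.3], [0.6, 0.2], [-0.9, -0.9], [-0.5, 0.0], [0.3, 0.2], [0.7, 0.7], [0.4, 0.2]]
[ 0.4359  0.1825  0.0896 -0.0106] 1.67 0.84
[ 0.4415  0.1739  0.0892 -0.0096] 1.1 0.43
[ 0.18509567 -0.64916001  0.23132412] [3.11130439e+00 4.34853842e-01 2.02402205e-05] [[0.45178088 0.22019899 0.0365356 ]
 [0.41505535 0.18177719 0.0285356 ]]
```

```bash
python3 - <<'E'
from h import *
a=grab('scene');b=grab('top');w=grab('wrist')
def ray(p,u,v):
    W=p['world_to_cam'];f=192/np.tan(np.radians(p['fovy']/2));d=W[:3,:3].T@np.array([(u-p['cx'])/f,-(v-p['cy'])/f,-1]);return -W[:3,:3].T@W[:3,3],d
def tri(ps,pt):
    o1,d1=ray(a,*ps);o2,d2=ray(b,*pt);s=np.linalg.lstsq(np.c_[d1,-d2],o2-o1,rcond=None)[0];return ((o1+s[0]*d1+o2+s[1]*d2)/2).round(3),np.linalg.norm(o1+s[0]*d1-o2-s[1]*d2).round(3)
for p in(a,b):print(ray(p,256,192)[0])
for z in(0,.15,.3):
  for uv in((365,248),(345,85)):
    o,d=ray(b,*uv);print(z,uv,(o+d*(z-o[2])/d[2]).round(3))
im=np.zeros((590,800,3),np.uint8)
cv2.imwrite('pics/box.png',np.hstack([cv2.resize(a['pixels'][0:200,230:420],(400,421)),cv2.resize(b['pixels'][40:260,320:512],(367,421))])[:,:,::-1])
cv2.imwrite('pics/w.png',w['pixels'][:,:,::-1]);print({k:v for k,v in w.items() if k!='pixels'})
E
```

```text
[0.01091837 0.83330813 0.4962888 ]
[0.3107612  0.19610876 0.9214568 ]
0 (365, 248) [ 0.313 -0.045  0.   ]
0 (345, 85) [ 0.703 -0.024  0.   ]
0.15 (365, 248) [ 0.312 -0.006  0.15 ]
0.15 (345, 85) [0.639 0.012 0.15 ]
0.3 (365, 248) [0.312 0.033 0.3  ]
0.3 (345, 85) [0.575 0.048 0.3  ]
{'fovy': 67.84445102826908, 'cx': 259.2511323398649, 'cy': 191.29737346995623, 'hand_eye': array([[-4.28226271e-04,  9.53688160e-01,  3.00796791e-01,
         7.67010600e-02],
       [ 9.99999858e-01,  3.13096719e-04,  4.30953989e-04,
        -5.45680110e-04],
       [ 3.16817229e-04,  3.00796933e-01, -9.53688159e-01,
        -1.42718932e-01],
       [ 0.00000000e+00,  0.00000000e+00,  0.00000000e+00,
         1.00000000e+00]]), 'shot': 9}
```

View pics/box.png

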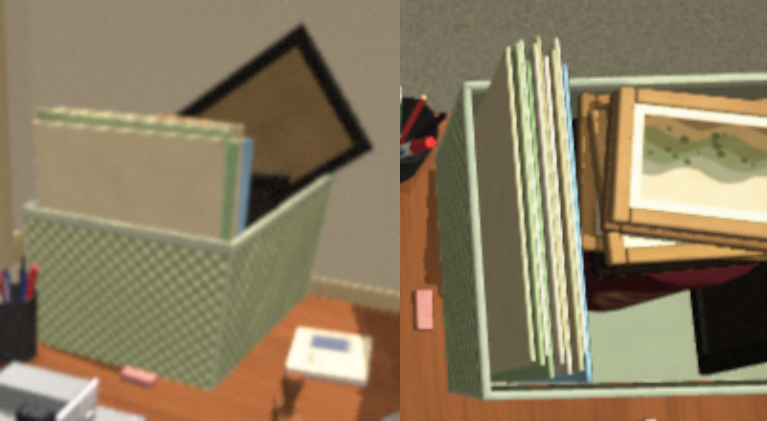

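The crop shows the woven box (near-left rim corner at crop (235,240) in scene and (487,393) in top), with papers and a leaning dark frame rising out of it, between the arm and the dispenser.

```bash
python3 - <<'E'
from h import *
a=grab('scene');b=grab('top')
def ray(p,u,v):
    W=p['world_to_cam'];f=192/np.tan(np.radians(p['fovy']/2));d=W[:3,:3].T@np.array([(u-p['cx'])/f,-(v-p['cy'])/f,-1]);return -W[:3,:3].T@W[:3,3],d
def tri(ps,pt):
    o1,d1=ray(a,*ps);o2,d2=ray(b,*pt);s=np.linalg.lstsq(np.c_[d1,-d2],o2-o1,rcond=None)[0];return ((o1+s[0]*d1+o2+s[1]*d2)/2).round(3),np.linalg.norm(o1+s[0]*d1-o2-s[1]*d2).round(3)
print('rim',tri((341.6,114),(365.5,245)),'paper',tri((336,62),(390,228)),tri((247,52),(376,66)))
for n,uv in(('frame top',(373,13)),('frame right',(405,70))):
  o,d=ray(a,*uv)
  for y in(-.2,-.3,-.4,-.5,-.6): print(n,(o+d*(y-o[1])/d[1]).round(3))
E
```

```text
rim (array([0.314, 0.007, 0.21 ]), np.float64(0.007)) paper (array([0.34 , 0.003, 0.33 ]), np.float64(0.0)) (array([0.592, 0.006, 0.332]), np.float64(0.001))
frame top [ 0.332 -0.2    0.42 ]
frame top [ 0.363 -0.3    0.412]
frame top [ 0.394 -0.4    0.405]
frame top [ 0.425 -0.5    0.397]
frame top [ 0.456 -0.6    0.39 ]
frame right [ 0.225 -0.2    0.287]
frame right [ 0.246 -0.3    0.267]
frame right [ 0.267 -0.4    0.247]
frame right [ 0.287 -0.5    0.226]
frame right [ 0.308 -0.6    0.206]
```

View pics/w.png

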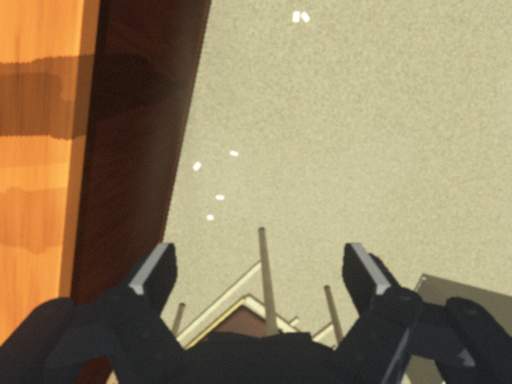

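The wrist view shows the gripper beyond the desk's right edge, above framed pictures at (250,310). I'll go straight up, then swing over the box.

Request:
play_rows([
  [[-1,0,0,-0.5,0],[-1,0,0,-1,0],[-1,0,0,-1,0],[-1,0,0,-1,0],[-1,0,0,-1,0],[-1,0,0,-1,0],[-1,0,0,-1,0]],
], grip_force=40)

```text
clock: 1.43
tcp_pos: [0.1853, -0.65, 0.4342]
orientation: [3.106, 0.434, 0.002]
contact_force: [0.3, -0.8, -1.9]
grip_width: 0.0852
gripper_force: 0.0
```

Request:
play_rows([
  [[-1,0,0,-0.2,0],[-1,0,0,-0.4,0],[-1,0,0,-0.4,0],[-1,0,0,-0.4,0],[-1,0,0,-0.4,0]],
])

```text
clock: 1.85
tcp_pos: [0.1851, -0.6489, 0.5096]
orientation: [-3.109, -0.435, 0.001]
contact_force: [0.1, 0.2, -1.1]
grip_width: 0.0854
gripper_force: 0.0
```

```bash
cat > go.py <<'E'
import sys
from h import *
from scipy.spatial.transform import Rotation as R
# go.py x y z toolx_angle_deg : numbers from here to there
o=get_obs();Rt=R.from_rotvec(o['orientation']).as_matrix()
ang=np.degrees(np.arctan2(Rt[1,0],Rt[0,0]))
t=np.array(sys.argv[1:4],float);d=Rt.T@(t-o['tcp_pos'])
dt=(ang-float(sys.argv[4])+180)%360-180
print('pos',o['tcp_pos'].round(4),'ang',ang.round(2),'tilt',Rt[2,2].round(4),'q',o['joints'].round(2),'F',o['contact_force'].round(1),'w',o['grip_width'],'t',o['clock'])
print('shift',(d/.2).round(3),'turn',round(dt/90,3))
E
for w in ".27 -.55 .5 35" ".40 -.42 .5 50" ".52 -.27 .5 65" ".57 -.1 .5 80" ".52 .07 .45 95" ".419 .217 .2 107"; do python3 go.py $w; done
```

```text
pos [ 0.1851 -0.6489  0.5096] ang 15.92 tilt -1.0 q [ 1.17  0.38  0.05  1.09 -0.02  1.67 -0.08] F [ 0.1  0.2 -1.1] w 0.08539191308646557 t 1.85
shift [ 0.544 -0.359  0.049] turn -0.212
pos [ 0.1851 -0.6489  0.5096] ang 15.92 tilt -1.0 q [ 1.17  0.38  0.05  1.09 -0.02  1.67 -0.08] F [ 0.1  0.2 -1.1] w 0.08539191308646557 t 1.85
shift [ 1.347 -0.806  0.05 ] turn -0.379
pos [ 0.1851 -0.6489  0.5096] ang 15.92 tilt -1.0 q [ 1.17  0.38  0.05  1.09 -0.02  1.67 -0.08] F [ 0.1  0.2 -1.1] w 0.08539191308646557 t 1.85
shift [ 2.13  -1.363  0.051] turn -0.545
pos [ 0.1851 -0.6489  0.5096] ang 15.92 tilt -1.0 q [ 1.17  0.38  0.05  1.09 -0.02  1.67 -0.08] F [ 0.1  0.2 -1.1] w 0.08539191308646557 t 1.85
shift [ 2.603 -2.111  0.052] turn -0.712
pos [ 0.1851 -0.6489  0.5096] ang 15.92 tilt -1.0 q [ 1.17  0.38  0.05  1.09 -0.02  1.67 -0.08] F [ 0.1  0.2 -1.1] w 0.08539191308646557 t 1.85
shift [ 2.596 -2.997  0.305] turn -0.879
pos [ 0.1851 -0.6489  0.5096] ang 15.92 tilt -1.0 q [ 1.17  0.38  0.05  1.09 -0.02  1.67 -0.08] F [ 0.1  0.2 -1.1] w 0.08539191308646557 t 1.85
shift [ 2.312 -3.839  1.557] turn -1.012
```

Request:
play_rows([
  [[-1,0.2,-0.1,0,-0.07],[-1,0.4,-0.25,0,-0.15],[-1,0.54,-0.36,0,-0.21],[-1,0.76,-0.48,0,-0.27],[-1,0.94,-0.6,0,-0.34],[-1,0.94,-0.6,0,-0.34]],
])

```text
clock: 2.35
tcp_pos: [0.3379, -0.4761, 0.5093]
orientation: [-2.873, -1.26, -0.003]
contact_force: [0.7, 1.0, 0.2]
grip_width: 0.0856
gripper_force: 0.0
```

```bash
python3 go.py .44 -.37 .5 57; python3 go.py .52 -.27 .5 67
```

```text
pos [ 0.3379 -0.4761  0.5093] ang 47.36 tilt -1.0 q [ 0.96  0.21 -0.14  1.32  0.03  1.62  0.08] F [0.7 1.  0.2] w 0.08556443253065936 t 2.35
shift [0.736 0.016 0.049] turn -0.107
pos [ 0.3379 -0.4761  0.5093] ang 47.36 tilt -1.0 q [ 0.96  0.21 -0.14  1.32  0.03  1.62  0.08] F [0.7 1.  0.2] w 0.08556443253065936 t 2.35
shift [ 1.375 -0.028  0.052] turn -0.218
```

Request:
play_rows([
  [[-1,0.2,0,0,-0.03],[-1,0.4,0,0,-0.06],[-1,0.6,0.01,0,-0.09],[-1,0.8,0,0,-0.12],[-1,1,0,0,-0.15],[-1,1,0,0,-0.15]],
])

```text
clock: 2.85
tcp_pos: [0.4761, -0.3281, 0.5086]
orientation: [-2.702, -1.59, -0.004]
contact_force: [0.6, 0.6, -0.7]
grip_width: 0.0855
gripper_force: 0.0
```

```bash
python3 go.py .52 -.15 .5 74
```

```text
pos [ 0.4761 -0.3281  0.5086] ang 60.96 tilt -1.0 q [ 0.73  0.21 -0.29  1.33  0.06  1.62 -0.06] F [ 0.6  0.6 -0.7] w 0.08554756131591991 t 2.85
shift [ 0.885 -0.24   0.049] turn -0.145
```

Request:
play_rows([
  [[-1,0.2,-0.04,0,-0.03],[-1,0.4,-0.09,0,-0.06],[-1,0.6,-0.15,0,-0.09],[-1,0.8,-0.21,0,-0.12],[-1,0.96,-0.26,0,-0.15],[-1,0.96,-0.26,0,-0.15]],
])

```text
clock: 3.35
tcp_pos: [0.5223, -0.1358, 0.5097]
orientation: [-2.499, -1.896, -0.001]
contact_force: [0.0, 0.1, -0.2]
grip_width: 0.0859
gripper_force: 0.0
```

```bash
python3 go.py .5 .04 .5 90
```

```text
pos [ 0.5223 -0.1358  0.5097] ang 74.37 tilt -1.0 q [ 0.52  0.15 -0.45  1.4   0.06  1.61 -0.19] F [ 0.   0.1 -0.2] w 0.08585280580536726 t 3.35
shift [ 0.816 -0.344  0.052] turn -0.174
```

Request:
play_rows([
  [[-1,0.2,-0.07,0,-0.04],[-1,0.4,-0.15,0,-0.08],[-1,0.6,-0.24,0,-0.12],[-1,0.8,-0.33,0,-0.17],[-1,0.94,-0.4,0,-0.2],[-1,0.94,-0.4,0,-0.2]],
])

```text
clock: 3.85
tcp_pos: [0.4954, 0.0668, 0.5102]
orientation: [-2.172, -2.265, -0.0]
contact_force: [0.2, 0.6, 1.1]
grip_width: 0.0854
gripper_force: 0.0
```

```bash
python3 go.py .42 .217 .4 107
```

```text
pos [0.4954 0.0668 0.5102] ang 92.38 tilt -1.0 q [ 0.32  0.09 -0.63  1.47  0.05  1.6  -0.26] F [0.2 0.6 1.1] w 0.08540348634463081 t 3.85
shift [ 0.765 -0.344  0.554] turn -0.162
```

Request:
play_rows([
  [[-0.7,0.2,-0.09,0.05,-0.04],[-0.7,0.4,-0.18,0.2,-0.08],[-0.7,0.6,-0.27,0.4,-0.12],[-0.7,0.76,-0.34,0.6,-0.16],[-0.7,0.76,-0.34,0.8,-0.16],[-0.7,0.76,-0.34,1,-0.16],[-0.7,0.76,-0.34,1,-0.16]],
])

```text
clock: 4.43
tcp_pos: [0.4238, 0.2078, 0.3072]
orientation: [-1.89, -2.508, 0.006]
contact_force: [0.9, -0.2, 1.0]
grip_width: 0.0725
gripper_force: 0.0
```

Request:
play_rows([
  [[-0.7,0,0,0.2,0],[-0.7,0,0,0.35,0],[-0.7,0,0,0.5,0],[-0.7,0,0,0.5,0],[-0.7,0,0,0.5,0]],
])

```text
clock: 4.85
tcp_pos: [0.4247, 0.2071, 0.2097]
orientation: [-1.891, -2.505, 0.007]
contact_force: [0.2, 0.7, 0.7]
grip_width: 0.0724
gripper_force: 0.0
```

```bash
python3 go.py .419 .217 .15 107; python3 -c "
from h import *
w=grab('wrist');cv2.imwrite('pics/w2.png',cv2.resize(w['pixels'],(800,600),interpolation=cv2.INTER_CUBIC)[:,:,::-1])"
```

```text
pos [0.4247 0.2071 0.2097] ang 105.92 tilt -1.0 q [ 0.09  0.25 -0.77  2.    0.21  0.97 -0.51] F [0.2 0.7 0.7] w 0.07243416178682636 t 4.85
shift [ 0.056 -0.012  0.298] turn -0.012
```

View pics/w2.png

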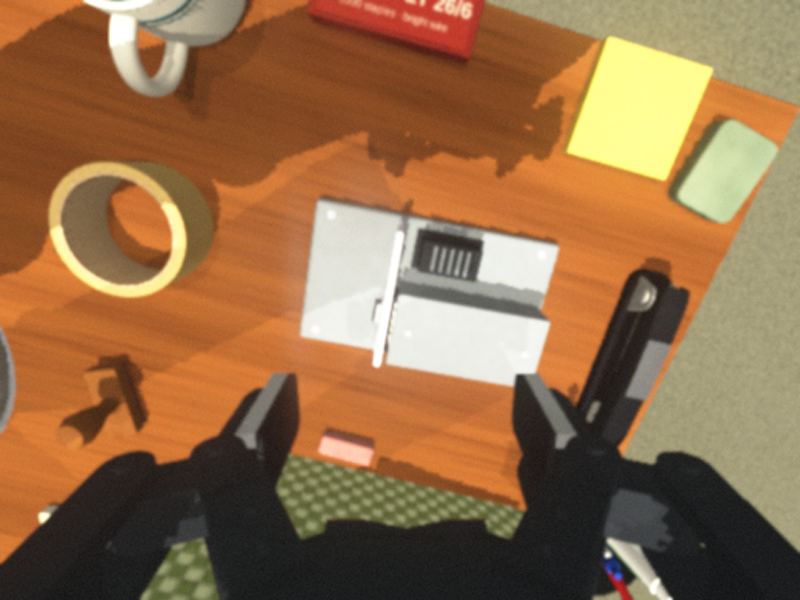

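The wrist view shows the dispenser at (300–557, 200–386), the key at (448,255), the panel from (398,232) to (378,365), and clear space round it. I'll refit with this view.

```bash
cat > fit2.py <<'E'
exec(open('fit.py').read().split("for d in (D")[0])
from scipy.spatial.transform import Rotation as R
o=get_obs();wv=grab('wrist')
M=np.eye(4);M[:3,:3]=R.from_rotvec(o['orientation']).as_matrix();M[:3,3]=o['tcp_pos']
wv['world_to_cam']=np.linalg.inv(M@wv['hand_eye'])
Wp=[((-85,58,12),(318,200)),((-85,-55,12),(302,336)),((105,58,12),(557,243)),((100,8,49),(549,320)),((100,-48,49),(537,386)),((-12,-48,49),(388,367)),((42,48,40),(482,238)),((42,24,40),(478,279)),((-2,48,40),(416,231)),((-2,24,40),(414,272)),((-20,52,51.5),(396,232)),((-20,-50,51.5),(375,364))]
D.append((wv,np.array([t[0] for t in Wp])/1e3,np.array([t[1] for t in Wp])/1.5625))
for d in (D,D[2:],D[:1]+D[2:],D[1:]):
    s=least_squares(res,[.44,.18,.09,0],args=(d,));print(s.x.round(4),np.sqrt((s.fun**2).mean()).round(2))
    if d is D[2:] or len(d)==1: print(s.fun.reshape(-1,2).round(1).tolist())
    s=least_squares(lambda p:res([*p,0],d),[.44,.18,.09]);print(' z=0',s.x.round(4),np.sqrt((s.fun**2).mean()).round(2))
E
python3 fit2.py
```

```text
[ 0.4388  0.1861  0.1091 -0.0025] 2.14
 z=0 [0.4384 0.1867 0.1089] 2.17
[0.4393 0.1884 0.1164 0.0026] 2.18
[[-3.1, -0.1], [-1.5, 1.3], [1.4, -1.9], [1.5, -2.8], [-2.9, -1.2], [-0.7, -2.7], [0.4, 5.6], [-1.5, -0.0], [3.5, 3.8], [1.2, -1.5], [0.6, -1.5], [0.5, 0.8]]
 z=0 [0.4397 0.1878 0.1164] 2.21
[ 0.4392  0.1864  0.1115 -0.0023] 2.31
 z=0 [0.4389 0.1869 0.1114] 2.32
[ 4.391e-01  1.875e-01  1.128e-01 -2.000e-04] 2.1
 z=0 [0.4391 0.1875 0.1128] 2.1
```

```bash
python3 go.py .4195 .2125 .1 106
```

```text
pos [0.4273 0.2089 0.2131] ang 105.89 tilt -1.0 q [ 0.09  0.25 -0.77  2.    0.21  0.97 -0.51] F [0.1 0.3 0.3] w 0.07269912375593619 t 5.05
shift [ 0.028 -0.034  0.565] turn -0.001
```

Request:
play_rows([
  [[-0.7,0.03,-0.03,0.15,0],[-0.7,0.03,-0.03,0.3,0],[-0.7,0.03,-0.03,0.45,0],[-0.7,0.03,-0.03,0.55,0],[-0.7,0.03,-0.03,0.55,0],[-0.7,0.03,-0.03,0.55,0],[-0.7,0.03,-0.03,0.55,0]],
])

```text
clock: 5.63
tcp_pos: [0.4201, 0.2134, 0.1032]
orientation: [1.892, 2.506, 0.004]
contact_force: [0.3, 0.8, 0.7]
grip_width: 0.0725
gripper_force: 0.0
```

```bash
for i in 1 2 3 4; do python3 go.py .4195 .2125 .06 106;python3 -c "
from h import *
a=grab('scene');b=grab('top');cv2.imwrite('pics/d.png',np.hstack([cv2.resize(a['pixels'][120:250,170:300],(400,400),interpolation=2),cv2.resize(b['pixels'][120:250,190:320],(400,400),interpolation=2)])[:,:,::-1])"; done
```

```text
pos [0.4201 0.2134 0.1032] ang 105.9 tilt -1.0 q [-0.02  0.41 -0.7   2.11  0.39  0.75 -0.68] F [0.3 0.8 0.7] w 0.07245993224896359 t 5.6333
shift [-0.003 -0.005  0.216] turn -0.001
pos [0.4202 0.2132 0.1032] ang 105.89 tilt -1.0 q [-0.02  0.41 -0.7   2.11  0.39  0.75 -0.68] F [-0.8 -0.3 -0.7] w 0.07269346401899278 t 5.7333
shift [-0.002 -0.005  0.216] turn -0.001
pos [0.4198 0.2129 0.1027] ang 105.89 tilt -1.0 q [-0.02  0.41 -0.7   2.11  0.39  0.74 -0.68] F [-0.   0.6 -0.4] w 0.07261167284024014 t 5.8333
shift [-0.001 -0.003  0.214] turn -0.001
pos [0.4194 0.2126 0.1021] ang 105.9 tilt -1.0 q [-0.02  0.41 -0.69  2.11  0.39  0.74 -0.68] F [-0.2 -0.6 -0.1] w 0.07270646064638135 t 5.9333
shift [-0.001  0.     0.211] turn -0.001
```

View pics/d.png

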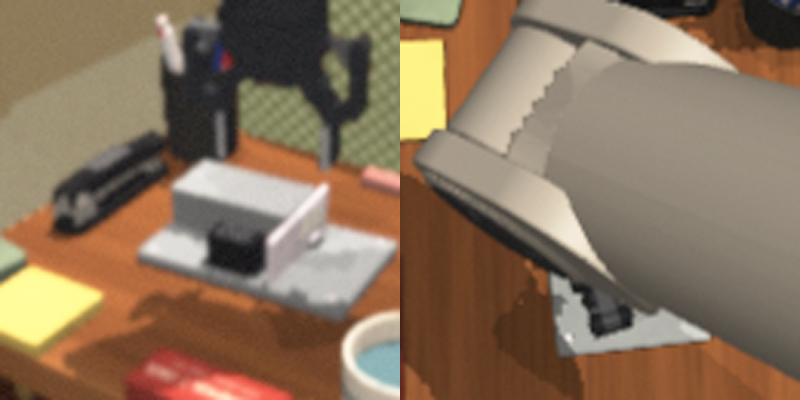

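The left crop (scene) shows the open fingers above the dispenser, tips at (220,155) and (327,165). I'll go lower and check again.

Request:
play_rows([
  [[-0.7,0,0,0.1,0],[-0.7,0,0,0.2,0],[-0.7,0,0,0.22,0],[-0.7,0,0,0.22,0],[-0.7,0,0,0.22,0]],
])

```text
clock: 6.45
tcp_pos: [0.4188, 0.2127, 0.0577]
orientation: [-1.892, -2.508, 0.0]
contact_force: [-0.1, 1.2, 0.2]
grip_width: 0.0723
gripper_force: 0.0
```

```bash
python3 go.py .4195 .2125 .04 106;python3 -c "
from h import *
exec(open('fit.py').read().split('T=[')[0])
a=grab('scene')
q=(.439,.186,.10);c,s=np.cos(q[2]),np.sin(q[2])
im=cv2.resize(a['pixels'][130:250,180:300],(600,600),interpolation=2)[:,:,::-1].copy()
X=np.array([[26,36,40],[-57,20,12],[-57,20,52],[-85,58,12],[-20,52,51.5],[100,8,49]])/1e3
u=(proj(a,X@np.array([[c,-s,0],[s,c,0],[0,0,1]]).T+[q[0],q[1],0])-[180,130])*5
for x in u: cv2.circle(im,tuple(int(v) for v in x),4,(0,0,255),1)
cv2.imwrite('pics/e.png',im)"
```

```text
pos [0.4188 0.2127 0.0577] ang 105.94 tilt -1.0 q [-0.07  0.48 -0.64  2.14  0.47  0.66 -0.76] F [-0.1  1.2  0.2] w 0.07234289530855705 t 6.45
shift [-0.002  0.003  0.088] turn -0.001
```

View pics/e.png

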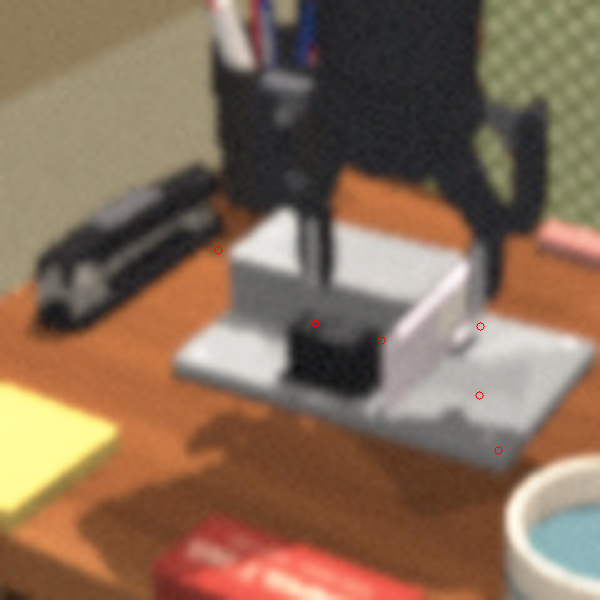

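The key finger tip is at (318,283), above the key top (centre ~(335,325)). The front finger at (485,290) clears the panel. I'll back off 3 mm and descend step by step.

Request:
play_rows([
  [[-0.7,0.005,-0.015,0,0],[-0.7,0.005,-0.015,0.03,0],[-0.7,0.005,-0.015,0.05,0],[-0.7,0.005,-0.015,0.07,0],[-0.7,0.005,-0.015,0.07,0],[-0.7,0.005,-0.015,0.07,0]],
])

```text
clock: 7.0
tcp_pos: [0.4154, 0.2125, 0.043]
orientation: [-1.892, -2.507, 0.001]
contact_force: [-0.5, -0.0, -0.6]
grip_width: 0.0723
gripper_force: 0.0
```

```bash
python3 go.py .4195 .2125 .04 106;python3 -c "
from h import *
a=grab('scene')
print(get_obs()['contact_force'],get_obs()['tcp_pos'])
im=cv2.resize(a['pixels'][160:240,200:300],(800,640),interpolation=2)[:600,:,::-1]
cv2.imwrite('pics/f.png',im)"
```

```text
pos [0.4154 0.2125 0.043 ] ang 105.92 tilt -1.0 q [-0.09  0.5  -0.62  2.15  0.5   0.63 -0.79] F [-0.5 -0.  -0.6] w 0.07225441309096918 t 7.0
shift [-0.006  0.02   0.015] turn -0.001
[-0.35721042 -0.56575512 -0.03805461] [0.41551684 0.21263146 0.04315443]
```

View pics/f.png

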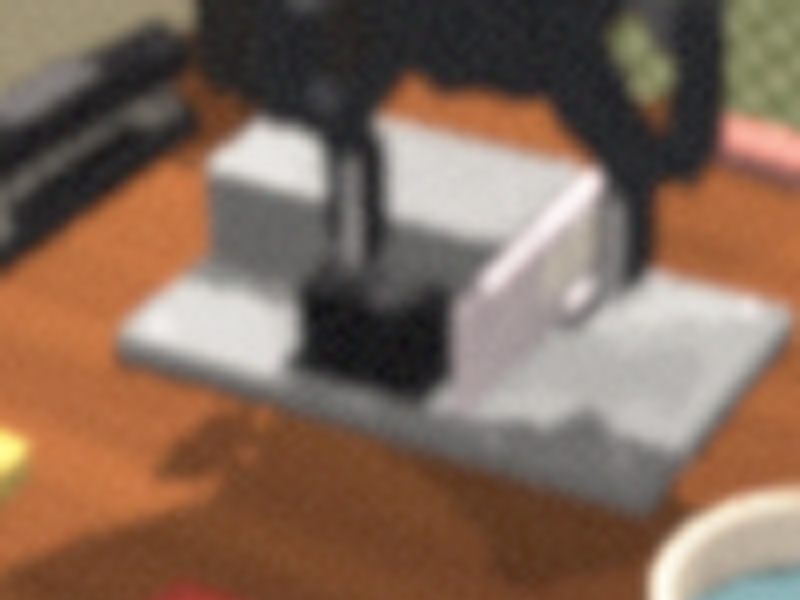

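The tip at about (357,272) seems to be just over the rear half of the key top, which spans (300–475, 255–320). I'll check numerically with projected tip points.

```bash
python3 - <<'E'
exec(open('fit.py').read().split('T=[')[0])
from scipy.spatial.transform import Rotation as R
o=get_obs();Rt=R.from_rotvec(o['orientation']).as_matrix();a=grab('scene');b=grab('top')
for h in(0,.006,.012):
    X=np.array([[.011,.0435,-h],[.011,-.0435,-h]])@Rt.T+o['tcp_pos'];print(h,X.round(4).tolist(),((proj(a,X)-[200,160])*8).round(0).tolist())
for q in((.4415,.1739,.0892,-.0096),(.4351,.1826,.0891,-.0035),(.439,.186,.1,0)):
    c,s=np.cos(q[2]),np.sin(q[2]);K=np.array([[42,48,40],[-2,48,40],[-2,24,40],[42,24,40],[26,47,40],[-85,58,12],[-20,52,51.5],[100,8,49]])/1e3
    Y=K@np.array([[c,-s,0],[s,c,0],[0,0,1]]).T+[q[0],q[1],q[3]];print(q,((proj(a,Y)-[200,160])*8).round(0).tolist())
E
```

```text
0 [[0.4543, 0.2351, 0.0431], [0.3707, 0.2113, 0.0432]] [[342.0, 290.0], [617.0, 333.0]]
0.006 [[0.4543, 0.2351, 0.0491], [0.3707, 0.2113, 0.0492]] [[341.0, 273.0], [618.0, 316.0]]
0.012 [[0.4543, 0.2351, 0.0551], [0.3707, 0.2113, 0.0552]] [[341.0, 256.0], [618.0, 299.0]]
(0.4415, 0.1739, 0.0892, -0.0096) [[297.0, 289.0], [419.0, 323.0], [456.0, 287.0], [336.0, 254.0], [343.0, 300.0], [648.0, 486.0], [464.0, 312.0], [209.0, 169.0]]
(0.4351, 0.1826, 0.0891, -0.0035) [[296.0, 290.0], [420.0, 325.0], [458.0, 288.0], [336.0, 255.0], [342.0, 301.0], [652.0, 490.0], [466.0, 313.0], [207.0, 168.0]]
(0.439, 0.186, 0.1, 0) [[280.0, 283.0], [405.0, 317.0], [442.0, 280.0], [319.0, 248.0], [326.0, 294.0], [638.0, 481.0], [451.0, 305.0], [189.0, 161.0]]
```

Request:
play_rows([
  [[-0.7,0,0,0.03,0],[-0.7,0,0,0.05,0],[-0.7,0,0,0.05,0],[-0.7,0,0,0.05,0]],
])

```text
clock: 7.48
tcp_pos: [0.4153, 0.2125, 0.0329]
orientation: [-1.892, -2.507, 0.001]
contact_force: [-0.6, 0.9, 0.1]
grip_width: 0.0724
gripper_force: 0.0
```

Request:
play_rows([
  [[-0.7,0,0,0.015,0],[-0.7,0,0,0.015,0],[-0.7,0,0,0.015,0]],
])

```text
clock: 7.73
tcp_pos: [0.4157, 0.2127, 0.0302]
orientation: [-1.892, -2.508, -0.0]
contact_force: [-0.1, 0.5, 0.3]
grip_width: 0.0725
gripper_force: 0.1
```

Request:
play_rows([
  [[-0.7,0,0,0.02,0],[-0.7,0,0,0.02,0],[-0.7,0,0,0.02,0]],
])

```text
clock: 7.98
tcp_pos: [0.4157, 0.2127, 0.0262]
orientation: [1.892, 2.508, 0.0]
contact_force: [0.2, 0.6, 1.1]
grip_width: 0.073
gripper_force: 0.5
```

Request:
play_rows([
  [[-0.7,0,0,0.02,0],[-0.7,0,0,0.035,0],[-0.7,0,0,0.035,0],[-0.7,0,0,0.035,0]],
])

```text
clock: 8.32
tcp_pos: [0.4162, 0.2131, 0.0205]
orientation: [1.891, 2.506, 0.002]
contact_force: [-5.4, -3.9, 22.0]
grip_width: 0.073
gripper_force: 11.8
```

```bash
python3 go.py .4195 .2125 .04 106; python3 -c "
from h import *
a=grab('scene')
for d in viewer.trace(a,'card_tray')[:2]+viewer.trace(a,'release_key')[:2]: print(d['score'],d['rect'])
print(get_obs()['contact_force'],get_obs()['tcp_pos'],get_obs()['gripper_force'])"
```

```text
pos [0.4162 0.2131 0.0205] ang 105.92 tilt -1.0 q [-0.13  0.54 -0.58  2.16  0.55  0.58 -0.83] F [-5.4 -3.9 22. ] w 0.07300121929203933 t 8.3167
shift [-0.007  0.015 -0.098] turn -0.001
0.53 [264.2, 182.0, 292.3, 214.6]
0.43 [234.9, 202.3, 256.1, 209.5]
[-5.0809475  -2.73292943 20.21829946] [0.41621974 0.21311263 0.02049146] 11.55336649128003
```

Request:
play_rows([
  [[-0.7,0,0,-0.005,0],[-0.7,0,0,-0.005,0],[-0.7,0,0,-0.005,0],[-0.7,0,0,-0.005,0],[-0.7,0,0,-0.005,0]],
])

```text
clock: 8.88
tcp_pos: [0.416, 0.213, 0.0209]
orientation: [1.892, 2.507, 0.002]
contact_force: [-3.8, -2.3, 13.2]
grip_width: 0.0724
gripper_force: 7.7
```

```bash
python3 -c "
from h import *
a=grab('scene')
print(get_obs()['contact_force'],get_obs()['tcp_pos'],get_obs()['gripper_force'])
cv2.imwrite('pics/g.png',cv2.resize(a['pixels'][160:235,200:300],(800,600),interpolation=2)[:,:,::-1])"
```

```text
[-3.10322365 -1.87015732 13.55749604] [0.41600288 0.21294278 0.02093697] 7.733268724987283
```

View pics/g.png

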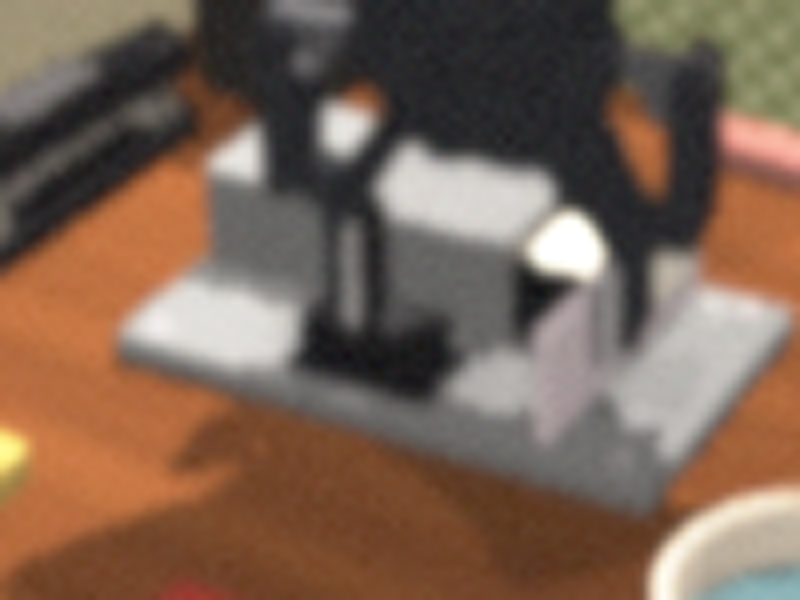

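The last picture shows the key down under the left finger at (370,340). The panel is about 36 mm out, with its left edge at (560,300–440), against the front finger at (620,300). That matches the predicted finger face.

```bash
python3 -c "
from bench import r
print(r.hand_in())"
```

```text
the job is handed in; nothing more can be done
None
```

The release key is pressed all the way down and the tray is trapped about 36 mm out against the front finger, which was still holding it when I handed the job in at about 9 s of the 32 s allowed.

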